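# Shut the balance's draft shield and tare it

## Robot

A 6-joint arm with a two-finger parallel gripper is mounted at the origin on the work surface. World frame = base frame: x ahead of the robot, y to its left, z up, the work surface at z = 0. Lengths are in m, angles in rad, forces in N, time in s.
With the tool pointing down it reaches from about 0.225 to 0.875 m from the base axis. Payload 3.4 kg.
Tool frame: the origin (TCP) lies at the very end of the fingers, on their centre line; the grasp point (between the pads) lies 19 mm behind it (pinch_z is the z of the grasp point in the tool frame, in m); z points along the fingers, y is the line along which they close (so a half turn about z gives the same grasp; the last joint's range is limited). The gripper opens to 85 mm and grips with 20 to 120 N. Pads are 22 mm wide; open, the fingers measure 114 mm over their backs; the gripper's body (76 mm by 85 mm) begins 54 mm behind the grasp point. The pads swing forward as they close: fully open they stand 13 mm farther back than shut.
Start: joints at [-1.364, 0.276, 1.505, -0, 1.361, -0.121], TCP at [0.185, -0.544, 0.231] pointing down, gripper open.
Joint ranges: [-2.89, 2.89], [-0.75, 2.08], [0.22, 2.7], [-1.18, 4.32], [0.11, 2.71], [-2.7, 2.7]. Speed limits (rad/s): [2.57, 2.57, 3.14, 3.14, 3.14, 3.14].

## Interface

Orientations are given as [roll, pitch, yaw] about the fixed x, y, z axes, in that order (R = Rz(yaw) Ry(pitch) Rx(roll)).
In Python, from station import * gives the robot as it stands. The module is installed in compiled form; this text tells all that it offers.
- The arm moves only by the tool apply_moves, never from a script. Its argument "commands" is a list of rows, each an object with "jaw": the closure, from -1 (fully open) to 1 (shut); "offset": the shift along the tool's x, y, z scaled (see below), a list of three; "turn": the turn about the tool's z scaled (see below). In form: [{"jaw": jaw, "offset": [dx, dy, dz], "turn": turn}, ...]. A call has 1 to 8 rows; each row is the pose to reach, as a shift and turn from the pose commanded when the call began, along the tool's axes at that moment; what a row does not reach only later rows make up. The controller multiplies each number of a shift by 100 mm and each number of a turn by 30 degrees. A row lasts 1/12 s, in which the tool goes at most 41.7 mm and 7.16 degrees, less where a joint would pass 70% of its speed; a pose out of reach is approached as far as the arm can. A call with a number of a shift or a turn outside -1 to 1 is refused whole. A call with a gripper value outside its range is refused whole. The fingers move at their own pace and stop on an object; the grip force is fixed at half the most. Time passes only in rows, so rows that repeat a pose let the fingers close. It gives the time, the measured TCP pose, the force, the opening and the grip force at its end, in the units of the state.
- state(): the state, without advancing time (a new reading comes with each control period).
- capture(name): name is "scene" or "side" or "wrist"; returns (picture, depth): 420x560x3 uint8, red, green, blue; 420x560 float32, m along the optical axis (not along the pixel's ray), 0 where there is no reading.
- camera_params(name): a dict with "vertical_fov" (degrees; the focal length in pixels is half the picture's height over the tangent of half this angle, whatever the lens; pixels are square), "cx", "cy" (the principal point, pixels), "R" (3x3) and "t" (3): a world point X has camera coordinates R X + t. Camera axes: x right, y down, z forward; pixel columns grow to the right and rows downward; lengths in m; the calibration is good to about 2 mm. A picture is of the moment at which its call begins: read the wrist's pose just before it. camera_params takes no time and is no camera call; for the wrist camera it gives the pose at the moment of the call.
- finish_job(): hands the job in; it is judged then, once.
The state is a dict: "time_s": time; "q": joint angles; "joint_vel": joint speeds; "tau": joint torques, N m; "eef_pos": TCP position; "eef_rot": TCP orientation; "force": force on the tool from outside, world axes, zero at the start; "wrist_torque": the same for the moment, N m; "opening": finger opening in m; "grip_force": force on a finger pad.
Only numpy, scipy, OpenCV 4.12 (cv2) and the standard library are available. Lean on these libraries where they do the work, as an engineer would, in place of code of your own. Each camera call takes 0.05 s, during which the arm holds its last target. There are 200 camera calls.

## Task

The beaker is on the balance pan, but the glass draft shield still stands open at the right side and at the top. With the fingertips, gently push the right-hand door and the top cover fully shut by their blue grips (only push: do not grip or slam them, nor shove the balance out of place), and when both are shut press the green tare key all the way down and let it come back up. Leave the left door shut and the beaker and the other things on the bench where they stand; nothing is to be picked up.

Things in the scene. Friction and masses are not known exactly. Their poses are not given: they have to be found in the camera images.
- balance: Lab balance, 210 wide (y), 330 deep (x), 289 high, 5 kg, loose on rubber feet (15 N does not shift it, 30 N may). Origin: centre of its underside; x runs from its front (panel, facing the robot) to its back, y to its left. Glass chamber: x -60 to 120, y -95 to 95, z 76 to 267 mm; before it a panel sloping at 12 degrees, 51 to 73 mm high. The mm positions below are in this frame.
- right_door (a joint): Right-hand glass sliding door (balance's -y side, outer face at y -95 mm), sliding along the balance's x. Value in m: 0 fully shut (against its front stop), 0.105 fully open (slid to the back, overhanging there). Drags with 1.5 N plus 8 N s/m and stays where it is left.
- right_grip (a point): On the rear (+x) face of the right door's blue grip, mid-width. The grip is an upright bar 12 mm thick (x), standing 22 mm out from the door's outer face (this point is 11 mm from that face), from z 130 to 245 mm; point at z 215. Axes as the balance's. Shut: (-38, -106, 215) mm; moves with the door. Push this face to the front (-x) to shut; the space behind it outside the door is free.
- top_cover (a joint): Glass sliding cover on top of the chamber (upper face at z 267 mm, 150 mm wide), sliding along the balance's x. Value in m: 0 fully shut (against its front stop), 0.105 fully open (slid to the back). Drags like the side door and stays where it is left.
- top_grip (a point): On the rear (+x) face of the top cover's blue grip, mid-width. The grip is a ridge across the cover, 12 mm thick (x), 80 mm wide (y), rising 22 mm above the glass (z 267 to 289 mm); point at z 280. Axes as the balance's. Shut: (-38, 0, 280) mm; moves with the cover. Push this face to the front (-x) to shut; behind it lies only the cover's flat glass.
- left_door (a joint): Left-hand sliding door, like the right one but already shut (0) and to stay shut.
- tare_key (a joint): Travel of the tare key in m: 0 up, 0.004 fully down; sprung, 2.4 N to start and about 5 N fully down; it comes back by itself.
- tare_top (a point): Centre of the top of the green tare key, 24 x 30 mm, right of the display on the control panel, at about (-135, -66, 64) mm, 7 mm above the panel round it and 75 mm before the chamber's front; its z is the panel's normal, tilted 12 degrees from vertical towards the front. A push straight down works it. The other keys are flat and do nothing.
- beaker: Small glass beaker, 44 mm across, 52 mm high, standing on the round pan in the chamber. Origin: centre of its underside.
- reagent: Amber glass bottle with a black cap, 76 mm across, 160 mm high, standing beside the balance on the left or right. Origin: centre of its underside.
- jar: Red-brown jar with a white lid, 62 mm across, 105 mm high, standing on the other side of the balance. Origin: centre of its underside.
- spatula: Laboratory spatula, wooden handle and steel blade, 185 mm long, 12 mm high, lying on the bench to the left of the balance's front. Origin: under the middle of its length.
Mind the look-alikes: they are no part of the job. There is more than one size of the reagent; the one meant has the size given above.

How it is judged:
On the way, in this order (a step that is already met when the one before it is completed fails the run):
1. the right door and the top cover are both fully shut (value of joint each of right_door, top_cover, left_door below 0.004 m), for 0.2 s.
2. with the shield shut, the tare key is pressed down (all of step 1 and value of joint tare_key above 0.003 m), for 0.1 s.
At the end, for the whole second after the job is handed in: Right door, left door and top cover within 4 mm of fully shut, the tare key up again, the balance within 15 mm of where it stood, the beaker at rest upright on the pan, and bottle, jar and spatula within 20 mm of where they were, upright as they stood (all of step 1 and value of joint tare_key below 0.001 m and distance of balance from where it was at the start of the episode below 0.015 m and height (world z) of beaker above 0.085 m and linear speed of beaker below 0.02 m/s and angle between each of beaker, reagent, jar's own z axis and vertical below 0.25 rad and distance of each of beaker, reagent, jar, spatula from where it was at the start of the episode below 0.02 m); the robot touches nothing.
It fails at once if a door, the cover, a grip or the key is gripped or forced (over 35 N between fingers and balance) (contact force between the fingers and balance above 35 N).
It fails at once if the balance is shoved more than 15 mm, or tipped or lifted (distance of balance from where it was at the start of the episode above 0.015 m or angle between balance's own z axis and vertical above 0.05 rad).
It fails at once if a door or the cover is slammed (faster than 0.4 m/s) (velocity of joint any of right_door, top_cover below -0.4 m/s).
It fails at once if the beaker is moved or tipped (distance of beaker from where it was at the start of the episode above 0.02 m or angle between beaker's own z axis and vertical above 0.25 rad).
It fails at once if the bottle, the jar or the spatula is moved, knocked over or picked up (distance of any of reagent, jar, spatula from where it was at the start of the episode above 0.02 m or angle between any of reagent, jar's own z axis and vertical above 0.25 rad).
It also fails if it takes over 61 s, if anything falls off the work surface, if the arm or the gripper's body presses on something with over 40 N, if the wrist force passes 120 N, or if a joint passes its speed limit or range.

## Working session

There is one attempt and no reset: what is moved stays moved. The work goes in short steps, Python scripts to look and compute and a tool call to move; the robot and the scene stay as the last step left them, time stands still between calls to the robot, and variables do not carry over. Pictures are saved under pics/ and viewed, at most 10 in all, crops included, and the job is handed in when it is done.

Besides the shell and the picture viewer there is one more tool, called as a command line: name --argument value ..., lists and objects as JSON in quotes. apply_moves: Moves the arm, as the interface text tells. Its arguments: {"type":"object","properties":{"commands":{"type":"array","items":{"type":"object","properties":{"jaw":{"type":"number"},"offset":{"type":"array","items":{"type":"number"}},"turn":{"type":"number"}}}}},"required":["commands"]}

```bash
mkdir -p pics
cat > h.py <<'E'
from station import *
import numpy as np, cv2
def cloud(name, save=None):
    p=camera_params(name); im,d=capture(name)
    f=im.shape[0]/2/np.tan(np.radians(p['vertical_fov'])/2)
    v,u=np.mgrid[:im.shape[0],:im.shape[1]]
    C=np.stack([(u-p['cx'])/f*d,(v-p['cy'])/f*d,d],-1)
    R=np.array(p['R']);t=np.array(p['t'])
    if save: cv2.imwrite('pics/'+save,im[:,:,::-1])
    return im,d,(C-t)@R,p
E
python3 - <<'E'
from h import *
a=[]
for n in ('scene','side'):
    im,d,W,p=cloud(n,n+'0.png'); a.append(im)
    np.savez(n+'0.npz',im=im,d=d,W=W)
    print(n,p['vertical_fov'],-np.array(p['R']).T@np.array(p['t']))
    h=cv2.cvtColor(im,cv2.COLOR_RGB2HSV)
    for c,lo,hi in (('blue',(100,120,50),(130,255,255)),('green',(45,100,50),(85,255,255))):
        m=cv2.inRange(h,lo,hi)
        k,l,s,ce=cv2.connectedComponentsWithStats(m)
        for i in range(1,k):
            if s[i,4]>30:
                P=W[(l==i)&(d>0)]
                print(c,s[i],ce[i].round(),np.percentile(P,[5,50,95],axis=0).round(3).tolist() if len(P) else '')
print(state())
E
```

```text
scene 54.65243422572963 [ 0.39379446 -0.21301117  1.08935006]
blue [261 143  29  29 255] [275. 157.] [[0.617, 0.023, 0.274], [0.621, 0.059, 0.289], [0.629, 0.094, 0.291]]
blue [213 153   8  10  46] [216. 157.] [[0.532, 0.152, 0.231], [0.536, 0.163, 0.245], [0.543, 0.171, 0.253]]
blue [292 203  11  21 163] [297. 213.] [[0.586, -0.057, 0.151], [0.588, -0.049, 0.216], [0.596, -0.038, 0.247]]
green [242 246  14  14 104] [249. 253.] [[0.448, -0.028, 0.061], [0.458, -0.015, 0.065], [0.468, -0.002, 0.069]]
side 56.92499499609373 [ 0.33732579 -0.06171111  1.01984448]
blue [235 173  37   9 178] [253. 177.] [[0.62, 0.026, 0.285], [0.625, 0.06, 0.287], [0.63, 0.094, 0.29]]
blue [297 206   9   5  39] [301. 208.] [[0.589, -0.055, 0.242], [0.593, -0.048, 0.243], [0.597, -0.039, 0.245]]
blue [195 211   8   6  39] [199. 214.] [[0.535, 0.155, 0.241], [0.539, 0.161, 0.243], [0.544, 0.17, 0.245]]
green [271 275  11   9  86] [276. 279.] [[0.452, -0.027, 0.059], [0.461, -0.016, 0.062], [0.469, -0.004, 0.065]]
{'time_s': 0.1, 'q': array([-1.36399274e+00,  2.76524491e-01,  1.50601953e+00, -1.04017848e-05,
        1.36070763e+00, -1.21000500e-01]), 'joint_vel': array([-7.58286328e-04,  1.39352226e-04, -2.54678404e-03, -4.78743729e-05,
        2.00464081e-03,  1.59569552e-03]), 'tau': array([ 1.09724395e-03, -4.17700946e+01, -2.46404833e+01, -2.16784761e-04,
        5.81844521e-03, -1.81237265e-07]), 'eef_pos': array([ 0.18502142, -0.54391127,  0.23052518]), 'eef_rot': array([-3.13994456e+00, -1.90154900e-04,  3.27806105e-01]), 'force': array([-0.86286759, -0.20232451, -0.27772765]), 'wrist_torque': array([ 0.021223  , -0.00759062, -0.00129509]), 'grip_force': 0.0, 'opening': 0.08539800351329602}
```

View pics/scene0.png

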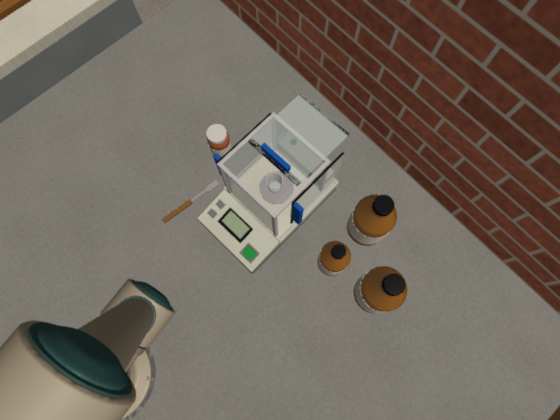

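View pics/side0.png

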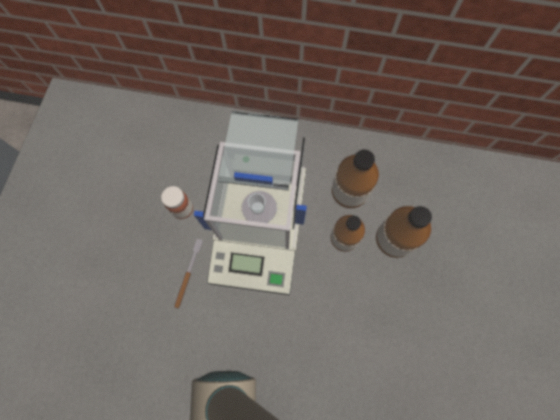

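The scene picture shows the balance with its top grip at px (275,157), right grip (297,213), left grip (216,157) and green tare key (249,253). The jar is at (218,138) and the spatula at (190,203). There are three amber bottles on the right: (375,215) and (383,290), both large, and (335,258), small. None of them needs touching. Next I work out the balance pose and the bottle heights.

Run:
```python
from h import *
def rot(a): return np.array([[np.cos(a),-np.sin(a)],[np.sin(a),np.cos(a)]])
for n in ('scene','side'):
    z=np.load(n+'0.npz'); im,d,W=z['im'],z['d'],z['W']; h=cv2.cvtColor(im,cv2.COLOR_RGB2HSV)
    B=cv2.inRange(h,(100,120,50),(130,255,255))>0; G=cv2.inRange(h,(45,100,50),(85,255,255))>0
    Z=W[...,2]
    top=W[B&(Z>.282)][:,:2]; g=W[B&(Z<.26)&(Z>.235)][:,:2]
    L=g[g[:,1]>.1].mean(0); R=g[g[:,1]<.05].mean(0); T=(W[G][:,:2].max(0)+W[G][:,:2].min(0))/2
    c,_,vt=cv2.SVDecomp((top-top.mean(0)).astype(np.float64)); 
    v=vt[0]*np.sign(vt[0,1]); y1=np.arctan2(-v[0],v[1])
    e=L-T; y2=np.arctan2(e[1],e[0])-np.arctan2(172,91)
    # floor-level outline: white body top slab 
    print(n,'yaw ridge',y1,'yaw L-T',y2,'L',L,'R',R,'T',T,'top',top.mean(0))
    o=T-rot(y2)@[-.135,-.066]; print(' origin',o,'top bal',rot(y2).T@(top.mean(0)-o),'R bal',rot(y2).T@(R-o))
    # dark caps
    m=((im.max(2)<45)&(Z>.08)&(W[...,1]<-.08)&(W[...,0]>.35)).astype(np.uint8)
    k,l,s,ce=cv2.connectedComponentsWithStats(m)
    for i in range(1,k):
        if s[i,4]>60: print(' cap',ce[i].round(),np.median(W[l==i],0).round(3))
```

```text
scene yaw ridge -0.5144472500066872 yaw L-T -0.18122148056156095 L [0.53705349 0.16271987] R [ 0.59103322 -0.04718062] T [ 0.34703417 -0.0781871 ] top [0.62082103 0.05664405]
 origin [ 0.4917187 -0.0375991] top bal [0.11000263 0.11596812] R bal [0.09941506 0.00847497]
 cap [383. 205.] [ 0.74  -0.167  0.219]
 cap [338. 251.] [ 0.607 -0.171  0.161]
 cap [393. 284.] [ 0.628 -0.302  0.22 ]
side yaw ridge -1.0554193642892755 yaw L-T 0.06932796844070532 L [0.5388993  0.16156293] R [ 0.59306155 -0.04758062] T [ 0.46048947 -0.01529752] top [0.62020172 0.05783867]
 origin [0.59059319 0.05989572] top bal [ 0.0293949  -0.00410316] R bal [-0.00498272 -0.10738915]
```

Only the small bottle is about 160 mm high (cap at px (338,251), z 0.161). The two large ones, at px (375,215) and (383,290), are about 220 mm high, so the small one is the reagent. I will stay above all of them. First I lift, shut the jaw and align with the balance's yaw of about 0.069.

apply_moves --commands '[{"jaw": 1, "offset": [0, 0, -0.4], "turn": 0.2}, {"jaw": 1, "offset": [0, 0, -0.8], "turn": 0.4}, {"jaw": 1, "offset": [0, 0, -1], "turn": 0.494}, {"jaw": 1, "offset": [0, 0, -1], "turn": 0.494}, {"jaw": 1, "offset": [0, 0, -1], "turn": 0.494}]'

```text
time_s: 0.52
eef_pos: [0.1852, -0.5448, 0.3323]
eef_rot: [3.139, -0.0, 0.07]
force: [0.3, 0.1, -0.2]
opening: 0.0257
grip_force: 0.0
```

apply_moves --commands '[{"jaw": 1, "offset": [0.3, -0.25, -0.1], "turn": 0}, {"jaw": 1, "offset": [0.6, -0.5, -0.2], "turn": 0}, {"jaw": 1, "offset": [0.9, -0.8, -0.3], "turn": 0}, {"jaw": 1, "offset": [0.95, -0.92, -0.3], "turn": 0}, {"jaw": 1, "offset": [0.95, -0.92, -0.3], "turn": 0}]'

```text
time_s: 0.93
eef_pos: [0.2748, -0.4425, 0.3606]
eef_rot: [-3.139, -0.0, 0.074]
force: [-0.7, 0.8, -0.7]
opening: 0.0002
grip_force: 0.0
```

apply_moves --commands '[{"jaw": 1, "offset": [0.3, -0.3, 0], "turn": 0}, {"jaw": 1, "offset": [0.6, -0.6, 0], "turn": 0}, {"jaw": 1, "offset": [0.9, -0.9, 0], "turn": 0}, {"jaw": 1, "offset": [0.95, -0.92, 0], "turn": 0}, {"jaw": 1, "offset": [0.95, -0.92, 0], "turn": 0}]'

```text
time_s: 1.35
eef_pos: [0.3627, -0.3466, 0.3598]
eef_rot: [-3.14, 0.001, 0.073]
force: [0.2, -0.6, 0.3]
opening: 0.0001
grip_force: 0.0
```

apply_moves --commands '[{"jaw": 1, "offset": [0.3, -0.3, 0], "turn": 0}, {"jaw": 1, "offset": [0.6, -0.6, 0], "turn": 0}, {"jaw": 1, "offset": [0.9, -0.9, 0], "turn": 0}, {"jaw": 1, "offset": [0.95, -0.92, 0], "turn": 0}, {"jaw": 1, "offset": [0.95, -0.92, 0], "turn": 0}]'

```text
time_s: 1.77
eef_pos: [0.451, -0.2496, 0.3599]
eef_rot: [-3.141, 0.002, 0.072]
force: [0.5, 0.4, -0.5]
opening: 0.0001
grip_force: 0.0
```

apply_moves --commands '[{"jaw": 1, "offset": [0.3, -0.3, 0], "turn": 0}, {"jaw": 1, "offset": [0.6, -0.6, 0], "turn": 0}, {"jaw": 1, "offset": [0.9, -0.9, 0], "turn": 0}, {"jaw": 1, "offset": [0.95, -0.92, 0], "turn": 0}, {"jaw": 1, "offset": [0.95, -0.92, 0], "turn": 0}]'

```text
time_s: 2.18
eef_pos: [0.5395, -0.1521, 0.3599]
eef_rot: [3.141, 0.002, 0.07]
force: [-0.7, 1.1, -0.5]
opening: 0.0
grip_force: 0.0
```

apply_moves --commands '[{"jaw": 1, "offset": [0.3, -0.3, 0], "turn": 0}, {"jaw": 1, "offset": [0.6, -0.6, 0], "turn": 0}, {"jaw": 1, "offset": [0.9, -0.9, 0], "turn": 0}, {"jaw": 1, "offset": [0.92, -0.92, 0], "turn": 0}, {"jaw": 1, "offset": [0.92, -0.92, 0], "turn": 0}]'

```text
time_s: 2.6
eef_pos: [0.6245, -0.0545, 0.3599]
eef_rot: [3.14, 0.003, 0.069]
force: [-0.8, -0.7, -0.7]
opening: -0.0004
grip_force: 0.0
```

Run:
```python
from h import *
print(state()['eef_pos'])
a,*_=cloud('scene');w,d,W,p=cloud('wrist')
cv2.imwrite('pics/c1.png',np.hstack([a[90:350,150:450],w[:260*1,::1][:, :500] if 0 else cv2.resize(w,(347,260))])[:,:,::-1])
np.savez('w1.npz',im=w,d=d,W=W)
h=cv2.cvtColor(w,cv2.COLOR_RGB2HSV);m=cv2.inRange(h,(100,120,50),(130,255,255))
k,l,s,ce=cv2.connectedComponentsWithStats(m)
for i in range(1,k):
    if s[i,4]>60: print(s[i],np.percentile(W[(l==i)&(d>0)],[5,50,95],axis=0).round(3).tolist())
```

```text
[ 0.62454754 -0.05453917  0.35985627]
[  74  198  116   20 2115] [[0.623, 0.021, 0.275], [0.63, 0.058, 0.288], [0.635, 0.095, 0.29]]
[260 204  23  40 809] [[0.592, -0.057, 0.149], [0.601, -0.047, 0.226], [0.602, -0.038, 0.246]]
[ 41 267  15  15 163] [[0.537, 0.158, 0.24], [0.544, 0.165, 0.245], [0.547, 0.171, 0.247]]
```

View pics/c1.png

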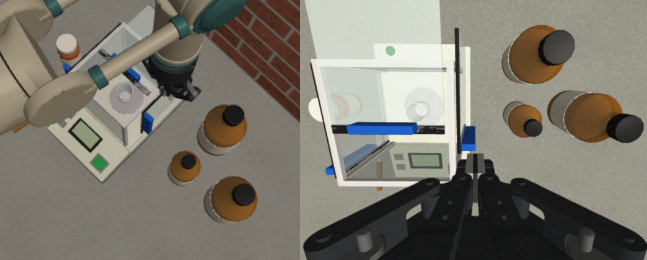

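The wrist view agrees: the right grip is just ahead of the finger (composite px (468,138)), with its rear face at x≈0.602, and the large bottles are clear. Going down behind the grip.

apply_moves --commands '[{"jaw": 1, "offset": [0, 0, 0.25], "turn": 0}, {"jaw": 1, "offset": [0, 0, 0.5], "turn": 0}, {"jaw": 1, "offset": [0, 0, 0.75], "turn": 0}, {"jaw": 1, "offset": [0, 0, 0.9], "turn": 0}, {"jaw": 1, "offset": [0, 0, 0.9], "turn": 0}]'

```text
time_s: 3.12
eef_pos: [0.6206, -0.0555, 0.2678]
eef_rot: [-3.141, 0.008, 0.066]
force: [-0.2, -0.0, -0.9]
opening: -0.0
grip_force: 0.0
```

apply_moves --commands '[{"jaw": 1, "offset": [0, 0, 0.15], "turn": 0}, {"jaw": 1, "offset": [0, 0, 0.3], "turn": 0}, {"jaw": 1, "offset": [0, 0, 0.45], "turn": 0}, {"jaw": 1, "offset": [0, 0, 0.58], "turn": 0}, {"jaw": 1, "offset": [0, 0, 0.58], "turn": 0}]'

```text
time_s: 3.53
eef_pos: [0.6243, -0.0554, 0.2154]
eef_rot: [3.14, -0.003, 0.067]
force: [0.3, 0.2, 1.0]
opening: 0.0001
grip_force: 0.0
```

apply_moves --commands '[{"jaw": 1, "offset": [-0.05, 0, 0], "turn": 0}, {"jaw": 1, "offset": [-0.1, 0, 0], "turn": 0}, {"jaw": 1, "offset": [-0.14, 0, 0], "turn": 0}, {"jaw": 1, "offset": [-0.18, 0, 0], "turn": 0}, {"jaw": 1, "offset": [-0.22, 0, 0], "turn": 0}, {"jaw": 1, "offset": [-0.26, 0, 0], "turn": 0}, {"jaw": 1, "offset": [-0.3, 0, 0], "turn": 0}, {"jaw": 1, "offset": [-0.3, 0, 0], "turn": 0}]'

```text
time_s: 4.2
eef_pos: [0.5949, -0.0562, 0.2153]
eef_rot: [3.139, -0.004, 0.069]
force: [1.9, -1.0, 7.0]
opening: 0.0001
grip_force: 1.9
```

Run:
```python
from h import *
a,*_=cloud('side')
s=state();print(s['eef_pos'],s['force'],s['wrist_torque'])
cv2.imwrite('pics/c2.png',cv2.resize(a[100:320,150:400],None,fx=2.4,fy=2.4)[:,:,::-1])
```

```text
[ 0.59488448 -0.05615511  0.21534808] [ 0.45740684 -2.11384451  7.78750087] [-0.14043448 -0.12262456  0.00239956]
```

View pics/c2.png

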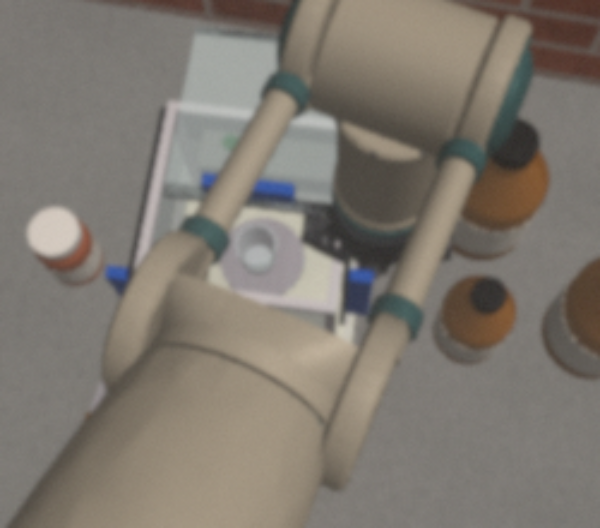

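The side view shows the fingers behind the right grip (crop px (360,290)). The upward force of about 8 N suggests the gripper is resting on the chamber rim, so I raise it a little.

apply_moves --commands '[{"jaw": 1, "offset": [0, 0, -0.05], "turn": 0}, {"jaw": 1, "offset": [0, 0, -0.1], "turn": 0}, {"jaw": 1, "offset": [0, 0, -0.1], "turn": 0}, {"jaw": 1, "offset": [0, 0, -0.1], "turn": 0}]'

```text
time_s: 4.58
eef_pos: [0.5935, -0.0548, 0.2232]
eef_rot: [-3.141, 0.001, 0.069]
force: [-0.4, -0.2, -0.6]
opening: 0.0001
grip_force: 0.0
```

apply_moves --commands '[{"jaw": 1, "offset": [-0.04, 0, 0], "turn": 0}, {"jaw": 1, "offset": [-0.08, 0, 0], "turn": 0}, {"jaw": 1, "offset": [-0.11, 0, 0], "turn": 0}, {"jaw": 1, "offset": [-0.14, 0, 0], "turn": 0}, {"jaw": 1, "offset": [-0.15, 0, 0], "turn": 0}, {"jaw": 1, "offset": [-0.15, 0, 0], "turn": 0}]'

```text
time_s: 5.08
eef_pos: [0.5784, -0.056, 0.2231]
eef_rot: [-3.142, 0.001, 0.069]
force: [-0.2, 0.7, 0.3]
opening: 0.0001
grip_force: 0.0
```

apply_moves --commands '[{"jaw": 1, "offset": [-0.02, 0, 0], "turn": 0}, {"jaw": 1, "offset": [-0.03, 0, 0], "turn": 0}, {"jaw": 1, "offset": [-0.04, 0, 0], "turn": 0}, {"jaw": 1, "offset": [-0.05, 0, 0], "turn": 0}, {"jaw": 1, "offset": [-0.05, 0, 0], "turn": 0}]'

```text
time_s: 5.5
eef_pos: [0.5741, -0.0564, 0.2233]
eef_rot: [3.141, 0.0, 0.069]
force: [1.2, 0.6, -1.0]
opening: 0.0
grip_force: 0.5
```

apply_moves --commands '[{"jaw": 1, "offset": [-0.01, 0, 0], "turn": 0}, {"jaw": 1, "offset": [-0.02, 0, 0], "turn": 0}, {"jaw": 1, "offset": [-0.02, 0, 0], "turn": 0}]'

```text
time_s: 5.75
eef_pos: [0.5721, -0.0565, 0.2233]
eef_rot: [3.141, 0.0, 0.069]
force: [1.6, 0.6, -0.7]
opening: 0.0
grip_force: 0.5
```

apply_moves --commands '[{"jaw": 1, "offset": [-0.01, 0, 0], "turn": 0}, {"jaw": 1, "offset": [-0.02, 0, 0], "turn": 0}, {"jaw": 1, "offset": [-0.02, 0, 0], "turn": 0}]'

```text
time_s: 6.0
eef_pos: [0.5701, -0.0567, 0.2233]
eef_rot: [3.141, 0.0, 0.069]
force: [1.1, 0.4, -0.8]
opening: 0.0004
grip_force: 0.5
```

apply_moves --commands '[{"jaw": 1, "offset": [-0.01, 0, 0], "turn": 0}, {"jaw": 1, "offset": [-0.02, 0, 0], "turn": 0}, {"jaw": 1, "offset": [-0.02, 0, 0], "turn": 0}]'

```text
time_s: 6.25
eef_pos: [0.5695, -0.0567, 0.2234]
eef_rot: [3.141, -0.003, 0.069]
force: [5.6, 1.2, -3.4]
opening: -0.0001
grip_force: 2.5
```

Right door is on its stop at about 5.6 N. Backing off, lifting, and moving over the top cover.

apply_moves --commands '[{"jaw": 1, "offset": [0.1, 0, 0], "turn": 0}, {"jaw": 1, "offset": [0.15, 0, 0], "turn": 0}, {"jaw": 1, "offset": [0.15, 0, -0.3], "turn": 0}, {"jaw": 1, "offset": [0.15, 0, -0.6], "turn": 0}, {"jaw": 1, "offset": [0.15, 0, -0.9], "turn": 0}, {"jaw": 1, "offset": [0.15, 0, -1], "turn": 0}, {"jaw": 1, "offset": [0.15, 0, -1], "turn": 0}]'

```text
time_s: 6.83
eef_pos: [0.5847, -0.0561, 0.3265]
eef_rot: [3.139, -0.005, 0.069]
force: [0.1, -0.3, -1.1]
opening: -0.0003
grip_force: 0.0
```

apply_moves --commands '[{"jaw": 1, "offset": [0, 0, -0.2], "turn": 0}, {"jaw": 1, "offset": [0.2, -0.2, -0.2], "turn": 0}, {"jaw": 1, "offset": [0.4, -0.5, -0.2], "turn": 0}, {"jaw": 1, "offset": [0.65, -0.8, -0.2], "turn": 0}, {"jaw": 1, "offset": [0.65, -1, -0.2], "turn": 0}, {"jaw": 1, "offset": [0.65, -1, -0.2], "turn": 0}]'

```text
time_s: 7.33
eef_pos: [0.6409, 0.0528, 0.3399]
eef_rot: [-3.139, 0.006, 0.074]
force: [-0.1, 0.0, -1.0]
opening: 0.0002
grip_force: 0.0
```

Run:
```python
from h import *
w,d,W,p=cloud('wrist')
s=state();print(s['eef_pos'],s['eef_rot'],s['force'])
h=cv2.cvtColor(w,cv2.COLOR_RGB2HSV);m=cv2.inRange(h,(100,120,50),(130,255,255))
k,l,s,ce=cv2.connectedComponentsWithStats(m)
for i in range(1,k):
    if s[i,4]>60: print(s[i],np.percentile(W[(l==i)&(d>0)],[5,50,95],axis=0).round(3).tolist())
cv2.imwrite('pics/c3.png',w[:,:,::-1])
```

```text
[0.6406047  0.05039616 0.34042544] [-3.1412174   0.0054008   0.07229814] [ 0.92129365 -0.56946412 -0.26182915]
[ 214  234  112   25 2254] [[0.623, 0.025, 0.274], [0.632, 0.065, 0.288], [0.635, 0.096, 0.29]]
[146 287  19  29 286] [[0.541, 0.095, 0.222], [0.547, 0.166, 0.243], [0.652, 0.171, 0.399]]
[381 286  12  17  83] [[0.56, -0.059, 0.209], [0.56, -0.056, 0.223], [0.657, 0.017, 0.392]]
```

View pics/c3.png

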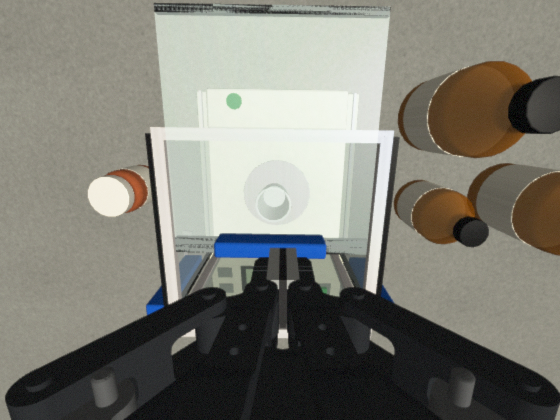

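The wrist view shows both side grips level at px (155,300) and (387,295), so the right door is shut. The top grip's rear face (px (270,245)) is at x≈0.636. I go behind it and down.

apply_moves --commands '[{"jaw": 1, "offset": [0.1, -0.06, 0], "turn": 0}, {"jaw": 1, "offset": [0.22, -0.13, 0], "turn": 0}, {"jaw": 1, "offset": [0.22, -0.13, 0.15], "turn": 0}, {"jaw": 1, "offset": [0.22, -0.13, 0.3], "turn": 0}, {"jaw": 1, "offset": [0.22, -0.13, 0.4], "turn": 0}, {"jaw": 1, "offset": [0.22, -0.13, 0.5], "turn": 0}, {"jaw": 1, "offset": [0.22, -0.13, 0.5], "turn": 0}, {"jaw": 1, "offset": [0.22, -0.13, 0.5], "turn": 0}]'

```text
time_s: 8.05
eef_pos: [0.6618, 0.0624, 0.2926]
eef_rot: [3.141, 0.002, 0.068]
force: [-1.3, 0.1, 0.4]
opening: 0.0001
grip_force: 0.0
```

apply_moves --commands '[{"jaw": 1, "offset": [0, 0, 0.06], "turn": 0}, {"jaw": 1, "offset": [0, 0, 0.12], "turn": 0}, {"jaw": 1, "offset": [0, 0, 0.17], "turn": 0}, {"jaw": 1, "offset": [0, 0, 0.17], "turn": 0}, {"jaw": 1, "offset": [0, 0, 0.17], "turn": 0}]'

```text
time_s: 8.47
eef_pos: [0.6621, 0.0631, 0.2759]
eef_rot: [3.142, 0.001, 0.069]
force: [0.4, 0.0, -0.0]
opening: -0.0
grip_force: 0.0
```

apply_moves --commands '[{"jaw": 1, "offset": [-0.05, 0, 0], "turn": 0}, {"jaw": 1, "offset": [-0.1, 0, 0], "turn": 0}, {"jaw": 1, "offset": [-0.14, 0, 0], "turn": 0}, {"jaw": 1, "offset": [-0.18, 0, 0], "turn": 0}, {"jaw": 1, "offset": [-0.24, 0, 0], "turn": 0}, {"jaw": 1, "offset": [-0.3, 0, 0], "turn": 0}, {"jaw": 1, "offset": [-0.3, 0, 0], "turn": 0}]'

```text
time_s: 9.05
eef_pos: [0.6311, 0.0609, 0.2768]
eef_rot: [3.141, 0.0, 0.069]
force: [0.2, 0.5, 0.8]
opening: -0.0002
grip_force: 0.0
```

apply_moves --commands '[{"jaw": 1, "offset": [-0.06, 0, 0], "turn": 0}, {"jaw": 1, "offset": [-0.12, 0, 0], "turn": 0}, {"jaw": 1, "offset": [-0.2, 0, 0], "turn": 0}, {"jaw": 1, "offset": [-0.28, 0, 0], "turn": 0}, {"jaw": 1, "offset": [-0.36, 0, 0], "turn": 0}, {"jaw": 1, "offset": [-0.44, 0, 0], "turn": 0}, {"jaw": 1, "offset": [-0.5, 0, 0], "turn": 0}, {"jaw": 1, "offset": [-0.5, 0, 0], "turn": 0}]'

```text
time_s: 9.72
eef_pos: [0.5803, 0.0573, 0.2764]
eef_rot: [3.141, 0.002, 0.069]
force: [-0.2, 0.1, -0.8]
opening: -0.0002
grip_force: 0.0
```

apply_moves --commands '[{"jaw": 1, "offset": [-0.03, 0, 0], "turn": 0}, {"jaw": 1, "offset": [-0.06, 0, 0], "turn": 0}, {"jaw": 1, "offset": [-0.09, 0, 0], "turn": 0}, {"jaw": 1, "offset": [-0.12, 0, 0], "turn": 0}, {"jaw": 1, "offset": [-0.13, 0, 0], "turn": 0}, {"jaw": 1, "offset": [-0.13, 0, 0], "turn": 0}]'

```text
time_s: 10.22
eef_pos: [0.569, 0.0564, 0.2762]
eef_rot: [3.141, 0.001, 0.069]
force: [1.4, 0.3, 0.3]
opening: -0.0003
grip_force: 0.2
```

apply_moves --commands '[{"jaw": 1, "offset": [-0.02, 0, 0], "turn": 0}, {"jaw": 1, "offset": [-0.03, 0, 0], "turn": 0}, {"jaw": 1, "offset": [-0.03, 0, 0], "turn": 0}]'

```text
time_s: 10.47
eef_pos: [0.5663, 0.0562, 0.2762]
eef_rot: [3.141, 0.0, 0.069]
force: [0.7, -0.3, -0.4]
opening: 0.0001
grip_force: 0.5
```

apply_moves --commands '[{"jaw": 1, "offset": [-0.01, 0, 0], "turn": 0}, {"jaw": 1, "offset": [-0.02, 0, 0], "turn": 0}, {"jaw": 1, "offset": [-0.03, 0, 0], "turn": 0}, {"jaw": 1, "offset": [-0.03, 0, 0], "turn": 0}]'

```text
time_s: 10.8
eef_pos: [0.5633, 0.0561, 0.2762]
eef_rot: [3.141, 0.0, 0.069]
force: [1.5, -0.1, -0.6]
opening: 0.0001
grip_force: 0.5
```

apply_moves --commands '[{"jaw": 1, "offset": [-0.01, 0, 0], "turn": 0}, {"jaw": 1, "offset": [-0.02, 0, 0], "turn": 0}, {"jaw": 1, "offset": [-0.02, 0, 0], "turn": 0}]'

```text
time_s: 11.05
eef_pos: [0.5628, 0.056, 0.2763]
eef_rot: [3.141, -0.003, 0.069]
force: [5.0, -0.9, -2.6]
opening: 0.0003
grip_force: 2.4
```

Cover is on its stop at about 5 N. I back off and lift, then check the wrist camera's clearance before going to the key.

apply_moves --commands '[{"jaw": 1, "offset": [0.1, 0, 0], "turn": 0}, {"jaw": 1, "offset": [0.12, 0, -0.1], "turn": 0}, {"jaw": 1, "offset": [0.12, 0, -0.4], "turn": 0}, {"jaw": 1, "offset": [0.12, 0, -0.7], "turn": 0}, {"jaw": 1, "offset": [0.12, 0, -0.7], "turn": 0}]'

```text
time_s: 11.47
eef_pos: [0.5757, 0.057, 0.3531]
eef_rot: [3.141, -0.01, 0.069]
force: [0.7, 0.3, 1.0]
opening: -0.0001
grip_force: 0.0
```

Run:
```python
from h import *
s=state();p=camera_params('wrist')
print(s['q'].round(3),s['eef_pos'],-np.array(p['R']).T@np.array(p['t'])-s['eef_pos'],np.array(p['R'])[2])
im,d,W,p=cloud('scene')
h=cv2.cvtColor(im,cv2.COLOR_RGB2HSV)
for c,lo,hi in (('blue',(100,120,50),(130,255,255)),('green',(45,100,50),(85,255,255))):
    k,l,st,ce=cv2.connectedComponentsWithStats(cv2.inRange(h,lo,hi))
    for i in range(1,k):
        if st[i,4]>25: print(c,ce[i].round(),np.percentile(W[(l==i)&(d>0)],[5,50,95],axis=0).round(3).tolist())
```

```text
[-0.022  0.235  1.268  0.     1.629  1.48 ] [0.57569986 0.05696345 0.35311347] [0.06771214 0.00466268 0.14326294] [-0.25656105 -0.01929932 -0.96633533]
blue [216. 157.] [[0.532, 0.152, 0.229], [0.536, 0.164, 0.245], [0.542, 0.171, 0.253]]
blue [249. 183.] [[0.538, 0.018, 0.275], [0.543, 0.053, 0.289], [0.549, 0.09, 0.292]]
blue [284. 225.] [[0.544, -0.059, 0.148], [0.546, -0.053, 0.218], [0.555, -0.04, 0.247]]
green [249. 253.] [[0.448, -0.028, 0.06], [0.458, -0.016, 0.064], [0.468, -0.003, 0.069]]
```

Both grips are in their shut positions. The wrist camera sits 68 mm to the +x side, too close to the chamber front at the key, so I will turn the tool half round over the panel before pressing.

apply_moves --commands '[{"jaw": 1, "offset": [-0.3, 0.2, 0], "turn": 0}, {"jaw": 1, "offset": [-0.6, 0.4, 0], "turn": 0}, {"jaw": 1, "offset": [-0.9, 0.6, 0], "turn": 0}, {"jaw": 1, "offset": [-1, 0.64, 0], "turn": 0}, {"jaw": 1, "offset": [-1, 0.64, 0], "turn": 0}]'

```text
time_s: 11.93
eef_pos: [0.4755, -0.0146, 0.3465]
eef_rot: [-3.142, 0.002, 0.067]
force: [1.1, -0.0, -0.9]
opening: 0.0001
grip_force: 0.0
```

apply_moves --commands '[{"jaw": 1, "offset": [-0.2, 0, 0], "turn": -0.2}, {"jaw": 1, "offset": [-0.2, 0, 0], "turn": -0.4}, {"jaw": 1, "offset": [-0.2, 0, 0], "turn": -0.6}, {"jaw": 1, "offset": [-0.2, 0, 0], "turn": -0.8}, {"jaw": 1, "offset": [-0.2, 0, 0], "turn": -1}, {"jaw": 1, "offset": [-0.2, 0, 0], "turn": -1}]'

```text
time_s: 12.43
eef_pos: [0.4591, -0.0145, 0.3459]
eef_rot: [-3.141, -0.0, 0.595]
force: [-0.0, -1.5, 0.8]
opening: 0.0
grip_force: 0.0
```

apply_moves --commands '[{"jaw": 1, "offset": [0, 0, 0], "turn": -0.2}, {"jaw": 1, "offset": [0, 0, 0], "turn": -0.4}, {"jaw": 1, "offset": [0, 0, 0], "turn": -0.6}, {"jaw": 1, "offset": [0, 0, 0], "turn": -0.8}, {"jaw": 1, "offset": [0, 0, 0], "turn": -1}]'

```text
time_s: 12.85
eef_pos: [0.459, -0.0147, 0.3459]
eef_rot: [-3.141, -0.0, 1.119]
force: [0.3, -0.3, -0.5]
opening: 0.0003
grip_force: 0.0
```

apply_moves --commands '[{"jaw": 1, "offset": [0, 0, 0], "turn": -0.2}, {"jaw": 1, "offset": [0, 0, 0], "turn": -0.4}, {"jaw": 1, "offset": [0, 0, 0], "turn": -0.6}, {"jaw": 1, "offset": [0, 0, 0], "turn": -0.8}, {"jaw": 1, "offset": [0, 0, 0], "turn": -1}]'

```text
time_s: 13.27
eef_pos: [0.4589, -0.0146, 0.3459]
eef_rot: [-3.141, -0.001, 1.643]
force: [-0.5, 0.3, 0.1]
opening: -0.0001
grip_force: 0.0
```

apply_moves --commands '[{"jaw": 1, "offset": [0, 0, 0], "turn": -0.2}, {"jaw": 1, "offset": [0, 0, 0], "turn": -0.4}, {"jaw": 1, "offset": [0, 0, 0], "turn": -0.6}, {"jaw": 1, "offset": [0, 0, 0], "turn": -0.8}, {"jaw": 1, "offset": [0, 0, 0], "turn": -1}]'

```text
time_s: 13.68
eef_pos: [0.4589, -0.0147, 0.3459]
eef_rot: [-3.142, -0.001, 2.166]
force: [-0.6, -0.2, 0.4]
opening: -0.0002
grip_force: 0.0
```

apply_moves --commands '[{"jaw": 1, "offset": [0, 0, 0], "turn": -0.2}, {"jaw": 1, "offset": [0, 0, 0], "turn": -0.4}, {"jaw": 1, "offset": [0, 0, 0], "turn": -0.6}, {"jaw": 1, "offset": [0, 0, 0], "turn": -0.8}, {"jaw": 1, "offset": [0, 0, 0], "turn": -1}]'

```text
time_s: 14.1
eef_pos: [0.4589, -0.0147, 0.3459]
eef_rot: [3.141, -0.001, 2.69]
force: [0.6, 0.1, 0.1]
opening: 0.0002
grip_force: 0.0
```

apply_moves --commands '[{"jaw": 1, "offset": [0, 0, 0], "turn": -0.2}, {"jaw": 1, "offset": [0, 0, 0], "turn": -0.4}, {"jaw": 1, "offset": [0, 0, 0], "turn": -0.6}, {"jaw": 1, "offset": [0, 0, 0], "turn": -0.8}, {"jaw": 1, "offset": [0, 0, 0], "turn": -1}, {"jaw": 1, "offset": [0, 0, 0], "turn": -1}]'

```text
time_s: 14.6
eef_pos: [0.4589, -0.0147, 0.3459]
eef_rot: [3.141, -0.001, -3.073]
force: [0.2, -1.3, -0.3]
opening: 0.0002
grip_force: 0.0
```

apply_moves --commands '[{"jaw": 1, "offset": [0, 0, 0.25], "turn": 0}, {"jaw": 1, "offset": [0, 0, 0.5], "turn": 0}, {"jaw": 1, "offset": [0, 0, 0.75], "turn": 0}, {"jaw": 1, "offset": [0, 0, 1], "turn": 0}, {"jaw": 1, "offset": [0, 0, 1], "turn": 0}]'

```text
time_s: 15.02
eef_pos: [0.4553, -0.0143, 0.2416]
eef_rot: [3.139, -0.01, -3.076]
force: [-1.6, 0.6, -0.8]
opening: 0.0002
grip_force: 0.0
```

apply_moves --commands '[{"jaw": 1, "offset": [0, 0, 0.2], "turn": 0}, {"jaw": 1, "offset": [0, 0, 0.4], "turn": 0}, {"jaw": 1, "offset": [0, 0, 0.6], "turn": 0}, {"jaw": 1, "offset": [0, 0, 0.8], "turn": 0}, {"jaw": 1, "offset": [0, 0, 1], "turn": 0}, {"jaw": 1, "offset": [0, 0, 1], "turn": 0}]'

```text
time_s: 15.52
eef_pos: [0.4567, -0.0147, 0.1442]
eef_rot: [3.14, -0.006, -3.075]
force: [-0.2, 0.5, 0.3]
opening: 0.0
grip_force: 0.0
```

apply_moves --commands '[{"jaw": 1, "offset": [0, 0, 0.15], "turn": 0}, {"jaw": 1, "offset": [0, 0, 0.3], "turn": 0}, {"jaw": 1, "offset": [0, 0, 0.45], "turn": 0}, {"jaw": 1, "offset": [0, 0, 0.6], "turn": 0}, {"jaw": 1, "offset": [0, 0, 0.68], "turn": 0}, {"jaw": 1, "offset": [0, 0, 0.68], "turn": 0}, {"jaw": 1, "offset": [0, 0, 0.68], "turn": 0}]'

```text
time_s: 16.1
eef_pos: [0.4592, -0.0154, 0.0791]
eef_rot: [-3.141, 0.001, -3.073]
force: [0.8, -1.0, 0.8]
opening: -0.0002
grip_force: 0.0
```

apply_moves --commands '[{"jaw": 1, "offset": [0, 0, 0.03], "turn": 0}, {"jaw": 1, "offset": [0, 0, 0.06], "turn": 0}, {"jaw": 1, "offset": [0, 0, 0.09], "turn": 0}, {"jaw": 1, "offset": [0, 0, 0.11], "turn": 0}, {"jaw": 1, "offset": [0, 0, 0.12], "turn": 0}, {"jaw": 1, "offset": [0, 0, 0.12], "turn": 0}]'

```text
time_s: 16.6
eef_pos: [0.458, -0.0153, 0.0661]
eef_rot: [3.142, -0.0, -3.073]
force: [0.3, -0.0, 0.7]
opening: 0.0001
grip_force: 0.0
```

apply_moves --commands '[{"jaw": 1, "offset": [0, 0, 0.01], "turn": 0}, {"jaw": 1, "offset": [0, 0, 0.02], "turn": 0}, {"jaw": 1, "offset": [0, 0, 0.02], "turn": 0}]'

```text
time_s: 16.85
eef_pos: [0.4585, -0.0153, 0.0645]
eef_rot: [-3.141, 0.001, -3.073]
force: [0.1, 0.8, 3.0]
opening: -0.0005
grip_force: 1.3
```

Contact with the key at about 3 N. Pressing the rest in millimetre steps.

apply_moves --commands '[{"jaw": 1, "offset": [0, 0, 0.01], "turn": 0}, {"jaw": 1, "offset": [0, 0, 0.02], "turn": 0}, {"jaw": 1, "offset": [0, 0, 0.03], "turn": 0}, {"jaw": 1, "offset": [0, 0, 0.03], "turn": 0}]'

```text
time_s: 17.18
eef_pos: [0.4591, -0.0153, 0.0615]
eef_rot: [-3.141, 0.002, -3.073]
force: [0.5, 1.5, 4.5]
opening: 0.0001
grip_force: 2.2
```

apply_moves --commands '[{"jaw": 1, "offset": [0, 0, 0.01], "turn": 0}, {"jaw": 1, "offset": [0, 0, 0.02], "turn": 0}, {"jaw": 1, "offset": [0, 0, 0.02], "turn": 0}, {"jaw": 1, "offset": [0, 0, 0.02], "turn": 0}]'

```text
time_s: 17.52
eef_pos: [0.4593, -0.0153, 0.0608]
eef_rot: [-3.141, 0.003, -3.073]
force: [-0.9, 1.3, 14.9]
opening: 0.0003
grip_force: 7.7
```

The key has bottomed (about 15 N) and been held. Lifting well clear.

apply_moves --commands '[{"jaw": 1, "offset": [0, 0, 0], "turn": 0}, {"jaw": 1, "offset": [0, 0, -0.05], "turn": 0}, {"jaw": 1, "offset": [0, 0, -0.15], "turn": 0}, {"jaw": 1, "offset": [0, 0, -0.4], "turn": 0}, {"jaw": 1, "offset": [0, 0, -0.7], "turn": 0}, {"jaw": 1, "offset": [0, 0, -1], "turn": 0}, {"jaw": 1, "offset": [0, 0, -1], "turn": 0}]'

```text
time_s: 18.1
eef_pos: [0.4613, -0.016, 0.1638]
eef_rot: [-3.139, 0.009, -3.072]
force: [0.6, -0.6, -0.3]
opening: -0.0001
grip_force: 0.0
```

apply_moves --commands '[{"jaw": 1, "offset": [0.2, 0.2, -0.2], "turn": 0}, {"jaw": 1, "offset": [0.4, 0.4, -0.5], "turn": 0}, {"jaw": 1, "offset": [0.6, 0.6, -0.8], "turn": 0}, {"jaw": 1, "offset": [0.8, 0.8, -1], "turn": 0}, {"jaw": 1, "offset": [0.8, 0.8, -1], "turn": 0}, {"jaw": 1, "offset": [0.8, 0.8, -1], "turn": 0}]'

```text
time_s: 18.6
eef_pos: [0.3722, 0.0594, 0.2595]
eef_rot: [-3.141, 0.002, -3.07]
force: [-1.0, 0.1, -0.2]
opening: 0.0002
grip_force: 0.0
```

Run:
```python
from h import *
print(state()['eef_pos'],state()['force'])
im,d,W,p=cloud('scene','end.png')
h=cv2.cvtColor(im,cv2.COLOR_RGB2HSV)
for c,lo,hi in (('blue',(100,120,50),(130,255,255)),('green',(45,100,50),(85,255,255))):
    k,l,st,ce=cv2.connectedComponentsWithStats(cv2.inRange(h,lo,hi))
    for i in range(1,k):
        if st[i,4]>25: print(c,ce[i].round(),np.percentile(W[(l==i)&(d>0)],[5,50,95],axis=0).round(3).tolist())
```

```text
[0.37217042 0.0594195  0.25954742] [-0.95743353  0.09546567 -0.18109634]
blue [216. 157.] [[0.532, 0.151, 0.232], [0.536, 0.163, 0.246], [0.543, 0.171, 0.254]]
blue [249. 183.] [[0.538, 0.018, 0.276], [0.543, 0.052, 0.289], [0.55, 0.09, 0.292]]
blue [284. 225.] [[0.545, -0.059, 0.15], [0.546, -0.053, 0.218], [0.555, -0.04, 0.247]]
green [249. 253.] [[0.448, -0.028, 0.06], [0.458, -0.016, 0.065], [0.468, -0.003, 0.068]]
```

View pics/end.png

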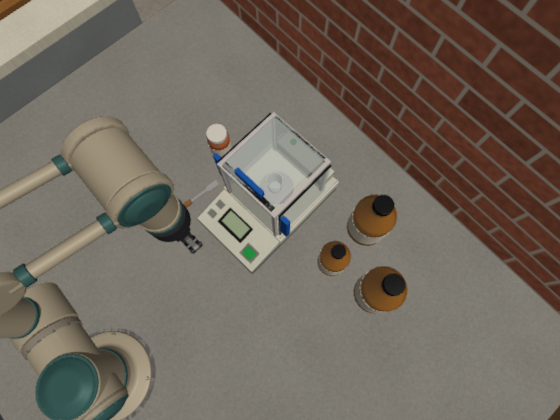

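The end view shows the cover grip at (249,183) and the right grip at (284,225), both in their shut places. The key at (249,253) is up, the balance, bottles and jar have not moved, and the arm is clear.

```bash
python3 -c "
from station import *
print(finish_job())"
```

```text
the job is handed in; nothing more can be done
None
```

Job handed in, with no verdict returned: the right door and top cover are pushed onto their stops (about 5 N each), the tare key was pressed to the bottom (about 15 N) and came back up, and the last picture shows nothing else moved.

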